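# Load the autoclave crate and vent the bottle cap

### The job

Get the crate ready for the autoclave: keeping them upright, put the square bottle and the round jar into the two empty cells of the metal crate, one in each, setting them down without dropping them, and leave everything else on the bench where it is. Then, with both in the crate, screw the bottle's cap clockwise until it bottoms out and back it off a quarter turn so that the bottle can vent. Finish while still gripping the cap in that position: do not let go of it, because a colleague is about to tape it.

Things in the scene. Friction and masses are not known exactly. Their poses are not given: they have to be found in the camera images.
- crate: Aluminium crate, fixed to the bench: an open box 75 mm (x) by 213 mm (y), 50 mm high, walls, dividers and floor 5 mm thick, two dividers making three cells in a row along its y axis, each 65 mm (x) by 64 mm (y). Origin under its centre, z up. The cell at its +y end already holds a jar, the other two are empty. Wire handles stick out 17 mm at both ends.
- cell_a (a point): Centre of the floor (5 mm above the bench) of the empty cell at the crate's -y end; axes as the crate's.
- cell_b (a point): Centre of the floor of the empty middle cell, 69 mm from cell_a; axes as the crate's.
- bottle: Square milky plastic bottle, loose, 56 by 56 mm, 80 mm high to the shoulder, then a 38 mm round neck with a screw cap; 126 mm high with the cap home; 0.37 kg (varies by a quarter). Paper label on its +x face. Origin at the centre of its underside, z up. Can be lifted by its cap. In a cell it can turn only 9 degrees or so; the thread turns more easily than the bottle on the crate's floor.
- cap: The bottle's cap: ribbed blue plastic, 46 mm across (47 mm over the ribs), 26 mm high, with one raised radial rib on its flat top along the cap's +x axis. Origin at the centre of its underside, z up, 100 mm above the bottle's underside when it is home. It is already started on the thread and cannot come off the bottle.
- cap_turn (a joint): Turn of the cap on the bottle, rad: 0 when bottomed out on the neck (its top rib then points to the bottle's labelled +x face), growing as it unscrews (counter-clockwise from above), hard stops at 0 and 4.7; starts between 1.2 and 2.6. Right-hand thread, 4 mm pitch (rises 0.64 mm per rad), light friction (0.03 N m); stays where it is left.
- jar: Round milky plastic jar with a blue lid that does not turn, loose, 52 mm across the body and 105 mm high, about 0.24 kg (varies by a quarter). Origin at the centre of its underside, z up. It is gripped across the upper 25 mm.
- loaded_jar: Bystander: a like jar, 50 mm across and 95 mm high, standing loose in the crate's +y end cell. Origin at the centre of its underside.
- beaker: Bystander: open glass beaker, 70 mm across, 90 mm high, loose. Origin at the centre of its underside.
- petri: Bystander: stack of plastic dishes, 88 mm across, 45 mm high, loose. Origin at the centre of its underside.
- amber: Bystander: amber bottle, 84 mm across, 170 mm high, loose. Origin at the centre of its underside.
- pen: Bystander: grey marker lying on the bench, 110 mm long, 12 mm thick, loose. Origin under its middle, x along it.

How it is judged:
On the way, in this order (a step that is already met when the one before it is completed fails the run):
1. bottle and jar stand upright on the floors of the two empty cells, one in each (((horizontal distance between bottle and cell_a below 0.015 m and z of each of bottle, jar in the frame of crate below 0.011 m and angle between each of bottle, jar's own z axis and vertical below 0.12 rad and horizontal distance between jar and cell_b below 0.015 m) or (horizontal distance between bottle and cell_b below 0.015 m and z of each of bottle, jar in the frame of crate below 0.011 m and angle between each of bottle, jar's own z axis and vertical below 0.12 rad and horizontal distance between jar and cell_a below 0.015 m))), for 0.2 s.
2. the cap is screwed down until it bottoms out, the bottle still in its cell (value of joint cap_turn below 0.07 rad and ((horizontal distance between bottle and cell_a below 0.015 m and z of each of bottle, jar in the frame of crate below 0.011 m and angle between each of bottle, jar's own z axis and vertical below 0.12 rad and horizontal distance between jar and cell_b below 0.015 m) or (horizontal distance between bottle and cell_b below 0.015 m and z of each of bottle, jar in the frame of crate below 0.011 m and angle between each of bottle, jar's own z axis and vertical below 0.12 rad and horizontal distance between jar and cell_a below 0.015 m))), for 0.15 s.
At the end, for the whole second after the job is handed in: Bottle and jar upright (7 degrees), one in each free cell, within 15 mm of its centre, foot at most 6 mm above its floor; the cap, having bottomed out, is 69 to 111 degrees back from its stop, at rest and still gripped by the fingers (over 4 N); the jar is let go and all is still (((horizontal distance between bottle and cell_a below 0.015 m and z of each of bottle, jar in the frame of crate below 0.011 m and angle between each of bottle, jar's own z axis and vertical below 0.12 rad and horizontal distance between jar and cell_b below 0.015 m) or (horizontal distance between bottle and cell_b below 0.015 m and z of each of bottle, jar in the frame of crate below 0.011 m and angle between each of bottle, jar's own z axis and vertical below 0.12 rad and horizontal distance between jar and cell_a below 0.015 m)) and value of joint cap_turn between 1.2 and 1.94 rad and contact force between the fingers and cap above 4 N and velocity of joint cap_turn between -0.1 and 0.1 rad/s and linear speed of each of bottle, jar below 0.03 m/s and contact force between the fingers and jar below 0.1 N); the arm keeps its last pose, push and grip.
It fails at once if a bystander is moved by more than 30 mm (distance of any of loaded_jar, beaker, petri, amber, pen from where it was at the start of the episode above 0.03 m).
It fails at once if the bottle or the jar is tipped by more than 35 degrees (angle between any of bottle, jar's own z axis and vertical above 0.61 rad).
It fails at once if the bottle or the jar is dropped (moves faster than 0.45 m/s with no finger on it, a fall of more than 10 mm) ((linear speed of bottle above 0.45 m/s and contact force between the fingers and bottle below 0.05 N) or (linear speed of jar above 0.45 m/s and contact force between the fingers and jar below 0.05 N)).
It also fails if it takes over 72 s, if anything falls off the work surface, if the arm or the gripper's body presses on something with over 40 N, if the wrist force passes 120 N, or if a joint passes its speed limit or range.

### The arm

A 7-joint arm with a two-finger parallel gripper is mounted at the origin on the work surface. World frame = base frame: x ahead of the robot, y to its left, z up, the work surface at z = 0. Lengths are in m, angles in rad, forces in N, time in s.
With the tool pointing down it reaches from about 0.4 to 0.85 m from the base axis. Payload 4.5 kg.
Tool frame: the origin (TCP) lies at the very end of the fingers, on their centre line; the grasp point (between the pads) lies 19 mm behind it (r.grip_depth is the z of the grasp point in the tool frame, in m); z points along the fingers, y is the line along which they close (so a half turn about z gives the same grasp; the last joint's range is limited). The gripper opens to 88 mm and grips with 3 to 60 N. Pads are 18 mm wide; open, the fingers measure 123 mm over their backs; the gripper's body (75 mm by 187 mm) begins 45 mm behind the grasp point.
Start: joints at [-1.077, 0.689, -0.195, 1.565, 0.157, 0.902, -0.215], TCP at [0.277, 0.56, 0.239] pointing down, gripper open.
Joint ranges: [-3.01, 3.01], [-0.46, 2.08], [-1.47, 1.51], [0.13, 2.56], [-1, 4.14], [0.04, 2.09], [-2.66, 2.66]. Speed limits (rad/s): [2.57, 2.57, 3.14, 3.14, 3.14, 3.14, 3.14].

### API

Orientations are given as a unit quaternion [x, y, z, w].
In Python, from plant import r gives the robot as it stands.
- The arm moves only by the shell command python3 steer.py 'ROWS' [FORCE]. ROWS is a JSON list of rows, 1 to 10 of them, each of 7 numbers: the opening from 0.0 (shut) to 1.0 (fully open), then dx, dy, dz in m, then a rotation vector rx, ry, rz in rad; each row is the pose to reach, as a shift and turn from the pose commanded when the command began, along the tool's axes at that moment; what a row does not reach only later rows make up. A row lasts 1/10 s, in which the tool goes at most 0.05 m and 0.15 rad, less where a joint would pass 70% of its speed; a pose out of reach is approached as far as the arm can. The fingers move at their own pace and stop on an object; FORCE is the grip in N (left out, the last holds). Time passes only in rows, so rows that do not move let the fingers close. It prints the time, the measured TCP pose, the force, the opening and the grip force at its end.
- r.get_state(): the state, without advancing time (a new reading comes with each control period).
- r.snapshot(name): name is "scene" or "top"; returns the picture (384x512x3 uint8, red, green, blue); there is no depth.
- r.camera_params(name): a dict with "fx", "fy", "cx", "cy" (pixels), "k1" (the pictures are not rectified: a ray, as slopes to the right and down, at radius r is drawn at 1 + k1 r^2 times it, then the intrinsics apply), "rvec" (rotation vector, rad) and "tvec" (3), from world to camera coordinates, as OpenCV has them. Camera axes: x right, y down, z forward; pixel columns grow to the right and rows downward; lengths in m; the calibration is good to about 2 mm. A picture is of the moment at which its call begins. camera_params takes no time and is no camera call.
- r.finish_job(): hands the job in; it is judged then, once.
The state is a dict: "clock": time; "q": joint angles; "qd": joint speeds; "joint_torque": joint torques, N m; "tool_pos": TCP position; "eef_rot": TCP orientation; "contact_force": force on the tool from outside, world axes, zero at the start; "moment": the same for the moment, N m; "opening": opening from 0.0 (shut) to 1.0 (fully open); "finger_force": force on a finger pad.
Only numpy, scipy, OpenCV 4.12 (cv2) and the standard library are available. Lean on these libraries where they do the work, as an engineer would, in place of code of your own. Each camera call takes 0.05 s, during which the arm holds its last target. There are 200 camera calls.

## Working session

There is one attempt and no reset: what is moved stays moved. The work goes in short steps, Python scripts to look and compute and a shell command to move; the robot and the scene stay as the last step left them, time stands still between calls to the robot, and variables do not carry over. Pictures are saved under pics/ and viewed, at most 10 in all, crops included, and the job is handed in when it is done.

```bash
ls; mkdir -p pics
python3 - <<'E'
from plant import r
import cv2
for n in("scene","top"):
    cv2.imwrite(f"pics/{n}0.png",cv2.resize(r.snapshot(n),None,fx=1.5,fy=1.5,interpolation=cv2.INTER_CUBIC)[:,:,::-1]); print(n,r.camera_params(n))
s=r.get_state();print(s)
E
```

```text
pics
plant.py
steer.py
scene {'fx': 347.4184692866108, 'fy': 347.4184692866108, 'cx': 262.6837262914169, 'cy': 190.82972132959594, 'k1': 0.024564578182995834, 'rvec': array([ 1.53448159,  2.09674981, -0.79931736]), 'tvec': array([ 0.13326714, -0.37856019,  1.27296871])}
top {'fx': 460.27545294472225, 'fy': 460.27545294472225, 'cx': 248.2675181561504, 'cy': 193.25130796718523, 'k1': -0.17650469616651313, 'rvec': array([ 2.15156334, -2.11796435,  0.13378191]), 'tvec': array([0.0219705 , 0.58368124, 1.06836406])}
{'clock': 0.1, 'q': array([-1.07717346,  0.68992294, -0.1945226 ,  1.56620966,  0.15731683,
        0.90249198, -0.21513536]), 'qd': array([-0.00033829, -0.00145063, -0.00072246, -0.00237923,  0.00080025,
        0.00046798,  0.00083833]), 'joint_torque': array([-2.78853084e-03, -5.28498638e+01, -1.27124269e+00, -1.53839153e+01,
       -5.24722261e-02,  1.94676031e-03,  5.69247118e-05]), 'tool_pos': array([0.27716362, 0.55956673, 0.23798414]), 'eef_rot': array([ 2.27867065e-01,  9.73691907e-01, -8.10106787e-04, -1.24668574e-04]), 'contact_force': array([ 0.54516313,  0.54267949, -0.87010453]), 'moment': array([ 0.02859262, -0.00527348, -0.00801017]), 'finger_force': 0.0, 'opening': 1.0010912144265425}
```

View pics/scene0.png

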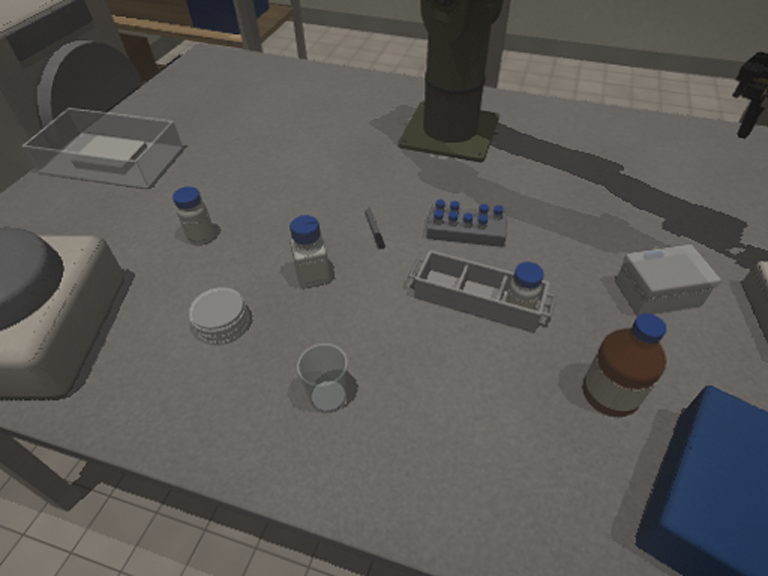

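View pics/top0.png

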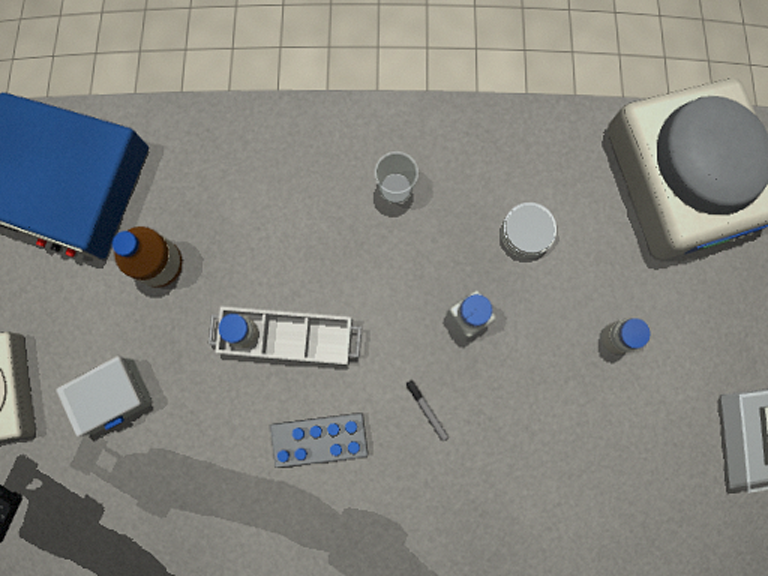

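The two pictures show (768-px scale) the crate at top (285,335), bottle at top (474,315) / scene (307,250), and jar at top (630,335) / scene (193,215). I'll enlarge the relevant parts.

```bash
cat > h.py <<'E'
import numpy as np, cv2
from plant import r
from scipy.optimize import least_squares
P={n:r.camera_params(n) for n in("scene","top")}
def proj(n,X):
    p=P[n];K=np.array([[p['fx'],0,p['cx']],[0,p['fy'],p['cy']],[0,0,1.]])
    return cv2.projectPoints(np.atleast_2d(np.array(X,float)),p['rvec'],p['tvec'],K,np.array([p['k1'],0,0,0,0.]))[0][:,0]
def tri(s,t): # scene px, top px -> X, residual
    f=lambda X:np.r_[proj("scene",X)[0]-s,proj("top",X)[0]-t]
    o=least_squares(f,[.6,0,.1]);return o.x,np.abs(o.fun).max()
def atz(n,uv,z):
    return np.r_[least_squares(lambda X:proj(n,[X[0],X[1],z])[0]-uv,[.6,0]).x,z]
E
python3 - <<'E'
from h import *
im={n:r.snapshot(n) for n in P}
for n in im: cv2.imwrite(f"pics/raw_{n}.png",im[n][:,:,::-1])
c=lambda n,x,y,w,h:cv2.resize(im[n][y:y+h,x:x+w],None,fx=5,fy=5,interpolation=cv2.INTER_CUBIC)
m=np.vstack([np.hstack([c("top",138,196,110,55),c("top",293,184,50,55)]),np.hstack([c("scene",270,160,105,65),c("scene",180,136,55,65)])])
cv2.imwrite("pics/m1.png",m[:,:,::-1])
m=np.hstack([c("scene",105,118,50,50),c("top",395,200,50,50),c("top",265,245,40,50)]);cv2.imwrite("pics/m2.png",m[:,:,::-1])
for n in im:
    h=cv2.cvtColor(im[n],cv2.COLOR_RGB2HSV);b=cv2.inRange(h,(105,140,60),(125,255,255))
    k,l,st,ce=cv2.connectedComponentsWithStats(b)
    for i in range(1,k):
        if 60<st[i,4]<900: print(n,st[i],ce[i].round(1))
E
```

```text
scene [116 125  16  10 123] [123.4 129.4]
scene [194 144  18  11 130] [202.  149.4]
scene [344 175  18  13 171] [352.6 181.2]
scene [424 210  20  15 211] [433.7 216.5]
top [465 150  47  16  62] [489.5 156.9]
top [ 74 154  17  17 208] [ 82.4 161.8]
top [309 197  19  20 134] [319.1 208.2]
top [146 209  19  19 280] [154.8 218.4]
top [415 213  18  19 264] [423.5 222.2]
```

View pics/m1.png

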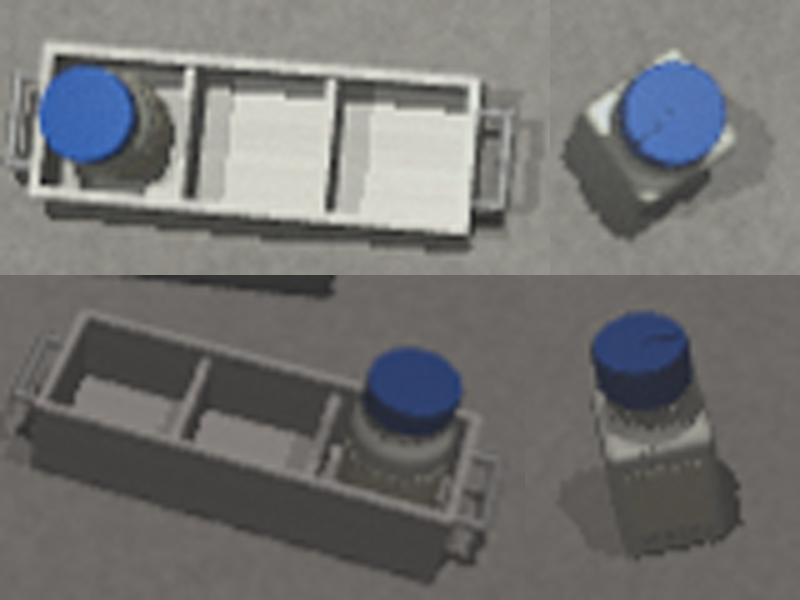

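View pics/m2.png

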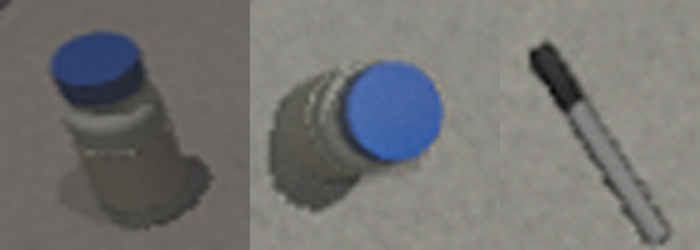

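m1: crate rim corners in top crop (45,42),(481,78),(470,235),(30,194), in scene crop (450,520),(35,404),(84,316),(483,414). The bottle cap top is at (673,113)/(641,345), with its rib pointing to (640,143). Shoulder corners are (673,50),(737,138),(648,203),(587,115). m2: jar lid top at (97,59) in scene and (394,112) in top.

```bash
cat >> h.py <<'E'
def px(p,off,org): return (np.array(p,float)-off+.5)/5-.5+org
E
python3 - <<'E'
from h import *
T=[(45,42),(481,78),(470,235),(30,194)];S=[(450,520),(35,404),(84,316),(483,414)]
C=[]
for t,s in zip(T,S):
    X,e=tri(px(s,(0,275),(270,160)),px(t,0,(138,196)));C.append(X);print(X.round(4),round(e,2))
C=np.array(C);c=C.mean(0);u=(C[0]+C[3]-C[1]-C[2])/2;v=(C[0]+C[1]-C[2]-C[3])/2
print("crate",c.round(4),"y len",np.linalg.norm(u),"x len",np.linalg.norm(v),"yaw from y",np.arctan2(-u[0],u[1]),"from x",np.arctan2(v[1],v[0]))
X,e=tri(px((641,344),(525,275),(180,136)),px((673.5,113),(550,0),(293,184)));print("cap top",X,e)
a=atz("top",px((673.5,113),(550,0),(293,184)),X[2]);b=atz("top",px((638,145),(550,0),(293,184)),X[2]);d=b-a;print("rib ang",np.arctan2(d[1],d[0]))
a=atz("scene",px((641,344),(525,275),(180,136)),X[2]);b=atz("scene",px((684,335),(525,275),(180,136)),X[2]);d=b-a;print("rib ang scene",np.arctan2(d[1],d[0]))
Q=np.array([atz("top",px(p,(550,0),(293,184)),.08) for p in[(673,50),(737,138),(648,203),(587,115)]]);print(Q)
print(Q.mean(0)); 
for i in range(4):
    d=Q[i]-Q[i-1];print(np.linalg.norm(d),np.arctan2(d[1],d[0])%(np.pi/2))
X,e=tri(px((97,58.5),0,(105,118)),px((394,112),(250,0),(395,200)));print("jar top",X,e)
print("pen",[atz("top",px(p,(500,0),(265,245)),.006) for p in [(543,47),(653,240)]])
for n,p in [("beaker",(396,190)),("petri",(529,238)),("rack",(285,425))]: print(n,atz("top",np.array(p)/1.5,.03))
E
```

```text
[0.5521 0.277  0.0519] 0.18
[0.5381 0.0663 0.0497] 0.67
[0.4632 0.071  0.0434] 1.07
[0.4783 0.2827 0.0513] 0.8
crate [0.5079 0.1743 0.0491] y len 0.21178971987830086 x len 0.07461235834682095 yaw from y -0.06911628859820501 from x -0.07002695669720267
cap top [ 0.54374142 -0.12403465  0.12463851] 0.5961724747267567
rib ang 2.3116781202358925
rib ang scene 2.193683084474553
[[ 0.57929146 -0.13077922  0.08      ]
 [ 0.53832584 -0.16057485  0.08      ]
 [ 0.50752525 -0.11894278  0.08      ]
 [ 0.54817069 -0.09051586  0.08      ]]
[ 0.54332831 -0.12520318  0.08      ]
0.050888508080609206 0.6580155752369902
0.05065532155087419 0.6288354735231434
0.051787117264742555 0.6369594817414801
0.04959982117174004 0.6103149140019646
jar top [ 0.51221334 -0.37404852  0.10315347] 0.8050401785808106
pen [array([ 0.43889563, -0.03179995,  0.006     ]), array([ 0.34549723, -0.08668038,  0.006     ])]
beaker [ 0.75446603 -0.00505668  0.03      ]
petri [ 0.67581235 -0.22658418  0.03      ]
rack [0.36430434 0.16780089 0.03      ]
```

```bash
cat >> h.py <<'E'
from scipy.spatial.transform import Rotation as R
def go(x,y,z,th): # TCP target, finger-line yaw -> shift/turn in tool axes
    s=r.get_state();A=R.from_quat(s['eef_rot']);d=A.inv().apply(np.array([x,y,z])-s['tool_pos'])
    ya=A.apply([0,1,0]);yaw=np.arctan2(ya[1],ya[0]);dw=(th-yaw+np.pi/2)%np.pi-np.pi/2
    zt=A.inv().apply([0,0,-1]);tilt=np.cross([0,0,1],-zt)
    print("shift",d.round(4),"yaw",yaw.round(3),"rz",(-dw).round(3),"tilt",(-tilt).round(3)[:2],"clock",s['clock'],"q",s['q'].round(2),"F",s['contact_force'].round(1))
E
python3 -c "
from h import *
go(.45,.2,.24,-.07);go(.512,-.374,.20,-.07)"
```

```text
shift [-0.3145 -0.2457 -0.0015] yaw 1.111 rz 1.181 tilt [-0.001  0.   ] clock 0.2 q [-1.08  0.69 -0.19  1.57  0.16  0.9  -0.22] F [-0.5  0.2 -0. ]
shift [-0.6248 -0.7326  0.039 ] yaw 1.111 rz 1.181 tilt [-0.001  0.   ] clock 0.2 q [-1.08  0.69 -0.19  1.57  0.16  0.9  -0.22] F [-0.5  0.2 -0. ]
```

```bash
R1='[-0.3145,-0.2457,0]'; python3 steer.py '[[1,-0.3145,-0.2457,0,0,0,1.181],[1,-0.3145,-0.2457,0,0,0,1.181],[1,-0.3145,-0.2457,0,0,0,1.181],[1,-0.3145,-0.2457,0,0,0,1.181],[1,-0.3145,-0.2457,0,0,0,1.181],[1,-0.3145,-0.2457,0,0,0,1.181],[1,-0.3145,-0.2457,0,0,0,1.181],[1,-0.3145,-0.2457,0,0,0,1.181],[1,-0.3145,-0.2457,0,0,0,1.181]]' 20
python3 -c "
from h import *
go(.512,-.374,.18,-.07)"
```

```text
clock: 1.1
tool_pos: [0.4532, 0.1926, 0.239]
eef_rot: [0.736, 0.676, -0.001, 0.002]
contact_force: [-0.0, 0.9, -0.4]
opening: 0.995
finger_force: 0.0
shift [-0.5593  0.1065  0.0617] yaw -0.085 rz -0.015 tilt [0.003 0.004] clock 1.1 q [-0.57  0.52  0.11  1.97 -0.08  0.66 -0.5 ] F [-0.   0.9 -0.4]
```

```bash
python3 steer.py '[[1,-0.5593,0.1065,0.03,0,0,-0.015],[1,-0.5593,0.1065,0.03,0,0,-0.015],[1,-0.5593,0.1065,0.03,0,0,-0.015],[1,-0.5593,0.1065,0.03,0,0,-0.015],[1,-0.5593,0.1065,0.03,0,0,-0.015],[1,-0.5593,0.1065,0.03,0,0,-0.015],[1,-0.5593,0.1065,0.03,0,0,-0.015],[1,-0.5593,0.1065,0.03,0,0,-0.015],[1,-0.5593,0.1065,0.03,0,0,-0.015],[1,-0.5593,0.1065,0.03,0,0,-0.015]]'
python3 steer.py '[[1,-0.07,0.01,0,0,0,0],[1,-0.07,0.01,0,0,0,0],[1,-0.07,0.01,0,0,0,0],[1,-0.07,0.01,0,0,0,0]]'
python3 -c "
from h import *
go(.512,-.374,.074,-.07)"
```

```text
clock: 2.1
tool_pos: [0.5093, -0.2969, 0.2122]
eef_rot: [0.726, 0.688, 0.0, -0.0]
contact_force: [1.1, 0.3, -0.4]
opening: 1.004
finger_force: 0.0
clock: 2.5
tool_pos: [0.5153, -0.3646, 0.2119]
eef_rot: [0.726, 0.688, 0.0, -0.001]
contact_force: [-0.3, 1.2, -0.4]
opening: 1.001
finger_force: 0.0
shift [-0.0098 -0.0027  0.1379] yaw -0.054 rz 0.016 tilt [-0.001 -0.002] clock 2.5 q [ 0.54  0.73 -0.    1.58 -0.    0.84  0.49] F [-0.3  1.2 -0.4]
```

```bash
python3 steer.py '[[1,-0.0098,-0.0027,0.04,0,0,0],[1,-0.0098,-0.0027,0.08,0,0,0],[1,-0.0098,-0.0027,0.11,0,0,0],[1,-0.0098,-0.0027,0.13,0,0,0],[1,-0.0098,-0.0027,0.138,0,0,0],[1,-0.0098,-0.0027,0.138,0,0,0],[0,-0.0098,-0.0027,0.138,0,0,0],[0,-0.0098,-0.0027,0.138,0,0,0],[0,-0.0098,-0.0027,0.138,0,0,0],[0,-0.0098,-0.0027,0.138,0,0,0]]' 20
python3 steer.py '[[0,0,0,0,0,0,0],[0,0,0,0,0,0,0],[0,0,0,0,0,0,0],[0,0,0,0,0,0,0]]'
```

```text
clock: 3.5
tool_pos: [0.5123, -0.3758, 0.0752]
eef_rot: [0.726, 0.687, 0.0, 0.001]
contact_force: [-0.6, 0.0, -0.7]
opening: 0.661
finger_force: 0.0
clock: 3.9
tool_pos: [0.5124, -0.3757, 0.0747]
eef_rot: [0.726, 0.687, 0.0, 0.0]
contact_force: [-0.7, 0.5, 2.9]
opening: 0.55
finger_force: 20.0
```

```bash
python3 steer.py '[[0,0,0,-0.02,0,0,0],[0,0,0,-0.05,0,0,0],[0,0,0,-0.08,0,0,0],[0,0,0,-0.11,0,0,0],[0,0,0,-0.14,0,0,0],[0,0,0,-0.17,0,0,0],[0,0,0,-0.17,0,0,0]]'
python3 -c "
from h import *
go(.508,.1745,.244,-.07)"
```

```text
clock: 4.6
tool_pos: [0.5135, -0.3769, 0.2479]
eef_rot: [0.726, 0.687, 0.001, 0.003]
contact_force: [-0.0, 0.1, -1.0]
opening: 0.548
finger_force: 19.6
shift [ 0.5502 -0.036   0.0017] yaw -0.055 rz 0.015 tilt [0.006 0.004] clock 4.6 q [ 0.56  0.69  0.    1.53 -0.    0.92  0.51] F [-0.   0.1 -1. ]
```

```bash
python3 steer.py '[[0,0.03,-0.002,0,0,0,0.015],[0,0.065,-0.004,0,0,0,0.015],[0,0.1,-0.007,0,0,0,0.015],[0,0.135,-0.009,0,0,0,0.015],[0,0.17,-0.011,0,0,0,0.015],[0,0.205,-0.013,0,0,0,0.015],[0,0.24,-0.016,0,0,0,0.015],[0,0.275,-0.018,0,0,0,0.015],[0,0.31,-0.02,0,0,0,0.015],[0,0.345,-0.023,0,0,0,0.015]]'
python3 steer.py '[[0,0.035,-0.002,0,0,0,0],[0,0.07,-0.004,0,0,0,0],[0,0.105,-0.007,0,0,0,0],[0,0.14,-0.009,0,0,0,0],[0,0.17,-0.011,0,0,0,0],[0,0.195,-0.012,0,0,0,0],[0,0.205,-0.013,0,0,0,0],[0,0.205,-0.013,0,0,0,0]]'
python3 -c "
from h import *
go(.508,.1745,.1,-.07)"
```

```text
clock: 5.6
tool_pos: [0.5065, -0.0285, 0.2427]
eef_rot: [0.731, 0.682, -0.001, -0.001]
contact_force: [0.5, 0.3, -2.3]
opening: 0.546
finger_force: 19.6
clock: 6.4
tool_pos: [0.5082, 0.1766, 0.2431]
eef_rot: [0.73, 0.683, -0.001, -0.001]
contact_force: [0.1, -0.2, -3.1]
opening: 0.55
finger_force: 19.6
shift [-0.002   0.0003  0.1431] yaw -0.067 rz 0.003 tilt [-0.002  0.001] clock 6.4 q [-0.46  0.57  0.07  1.83 -0.05  0.75 -0.43] F [ 0.1 -0.2 -3.1]
```

```bash
python3 steer.py '[[0,-0.002,0,0.03,0,0,0],[0,-0.002,0,0.06,0,0,0],[0,-0.002,0,0.085,0,0,0],[0,-0.002,0,0.1,0,0,0],[0,-0.002,0,0.103,0,0,0],[0,-0.002,0,0.103,0,0,0]]'
python3 - <<'E'
from h import *
go(.508,.1745,.08,-.07)
i=r.snapshot("scene");j=r.snapshot("top")
c=lambda i,x,y,w,h:cv2.resize(i[y:y+h,x:x+w],None,fx=4,fy=4,interpolation=cv2.INTER_CUBIC)
cv2.imwrite("pics/m3.png",np.hstack([c(i,270,110,100,120),c(j,140,150,100,120)])[:,:,::-1])
E
```

```text
clock: 7.0
tool_pos: [0.5091, 0.1718, 0.1411]
eef_rot: [0.732, 0.681, -0.001, 0.0]
contact_force: [-0.6, -0.8, -2.7]
opening: 0.545
finger_force: 19.6
shift [ 0.0027 -0.0012  0.0611] yaw -0.072 rz -0.002 tilt [-0.001  0.002] clock 7.0 q [-0.44  0.72  0.05  1.93 -0.06  0.5  -0.42] F [-0.6 -0.8 -2.7]
```

View pics/m3.png

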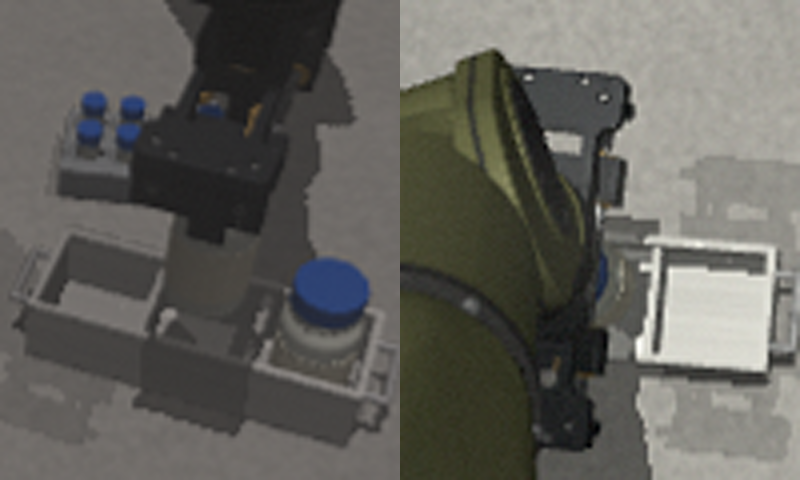

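The jar hangs over the middle cell: its foot is at about (210,310) in the scene crop, between dividers at x≈165 and x≈255. Going down.

```bash
python3 steer.py '[[0,0.0027,-0.001,0.01,0,0,0],[0,0.0027,-0.001,0.02,0,0,0],[0,0.0027,-0.001,0.03,0,0,0],[0,0.0027,-0.001,0.04,0,0,0],[0,0.0027,-0.001,0.048,0,0,0],[0,0.0027,-0.001,0.054,0,0,0],[0,0.0027,-0.001,0.057,0,0,0],[0,0.0027,-0.001,0.058,0,0,0],[0,0.0027,-0.001,0.058,0,0,0]]'
python3 steer.py '[[0,0,0,0.001,0,0,0],[0,0,0,0.002,0,0,0],[0,0,0,0.003,0,0,0],[0,0,0,0.003,0,0,0]]'
```

```text
clock: 8.0
tool_pos: [0.5085, 0.1764, 0.0834]
eef_rot: [0.731, 0.682, 0.0, 0.0]
contact_force: [-0.4, -0.7, -2.2]
opening: 0.549
finger_force: 19.6
clock: 8.4
tool_pos: [0.5083, 0.1764, 0.0804]
eef_rot: [0.731, 0.682, -0.0, -0.0]
contact_force: [0.6, 0.3, -1.8]
opening: 0.548
finger_force: 19.6
```

```bash
python3 steer.py '[[0,0,0,0.001,0,0,0],[0,0,0,0.0015,0,0,0],[0,0,0,0.0015,0,0,0]]'
```

```text
clock: 8.7
tool_pos: [0.5084, 0.1757, 0.0797]
eef_rot: [0.732, 0.682, -0.0, 0.0]
contact_force: [-1.8, -0.8, 6.3]
opening: 0.55
finger_force: 20.2
```

Contact made; releasing and rising, then on to the bottle.

```bash
python3 steer.py '[[0.7,0,0,-0.0005,0,0,0],[1,0,0,-0.0005,0,0,0],[1,0,0,-0.0005,0,0,0],[1,0,0,-0.0005,0,0,0],[1,0,0,-0.0005,0,0,0],[1,0,0,-0.03,0,0,0],[1,0,0,-0.07,0,0,0],[1,0,0,-0.11,0,0,0],[1,0,0,-0.12,0,0,0]]'
python3 -c "
from h import *
go(.5437,-.1243,.19,1.53)"
```

```text
clock: 9.6
tool_pos: [0.5105, 0.1771, 0.2027]
eef_rot: [0.732, 0.682, 0.003, 0.001]
contact_force: [0.5, -0.0, -0.1]
opening: 0.999
finger_force: 0.0
shift [-0.2983  0.0542  0.0121] yaw -0.07 rz 1.541 tilt [ 0.006 -0.003] clock 9.6 q [-0.46  0.62  0.06  1.88 -0.06  0.64 -0.43] F [ 0.5 -0.  -0.1]
```

```bash
python3 steer.py '[[1,-0.2983,0.0542,0,0,0,-1.6],[1,-0.2983,0.0542,0,0,0,-1.6],[1,-0.2983,0.0542,0,0,0,-1.6],[1,-0.2983,0.0542,0,0,0,-1.6],[1,-0.2983,0.0542,0,0,0,-1.6],[1,-0.2983,0.0542,0,0,0,-1.6],[1,-0.2983,0.0542,0,0,0,-1.6],[1,-0.2983,0.0542,0,0,0,-1.6],[1,-0.2983,0.0542,0,0,0,-1.6],[1,-0.2983,0.0542,0,0,0,-1.6]]'
python3 steer.py '[[1,0,0,0,0,0,-0.1],[1,0,0,0,0,0,-0.1]]'
python3 - <<'E'
from h import *
go(.5437,-.1243,.097,1.53)
j=r.snapshot("top");i=r.snapshot("scene")
c=lambda i,x,y,w,h:cv2.resize(i[y:y+h,x:x+w],None,fx=5,fy=5,interpolation=cv2.INTER_CUBIC)
cv2.imwrite("pics/m4.png",np.vstack([c(j,138,196,110,55),c(i,270,155,110,65)])[:,:,::-1])
E
```

```text
clock: 10.6
tool_pos: [0.541, -0.1251, 0.198]
eef_rot: [0.067, 0.998, 0.0, -0.001]
contact_force: [0.3, -0.6, -0.1]
opening: 0.999
finger_force: 0.0
clock: 10.8
tool_pos: [0.541, -0.125, 0.198]
eef_rot: [0.02, 1.0, 0.001, -0.001]
contact_force: [0.1, -0.6, 0.5]
opening: 0.998
finger_force: 0.0
shift [-0.0028  0.0007  0.101 ] yaw 1.53 rz 0.0 tilt [ 0.001 -0.001] clock 10.8 q [ 0.43  0.68 -0.48  1.81  0.44  0.75  1.25] F [ 0.1 -0.6  0.5]
```

View pics/m4.png

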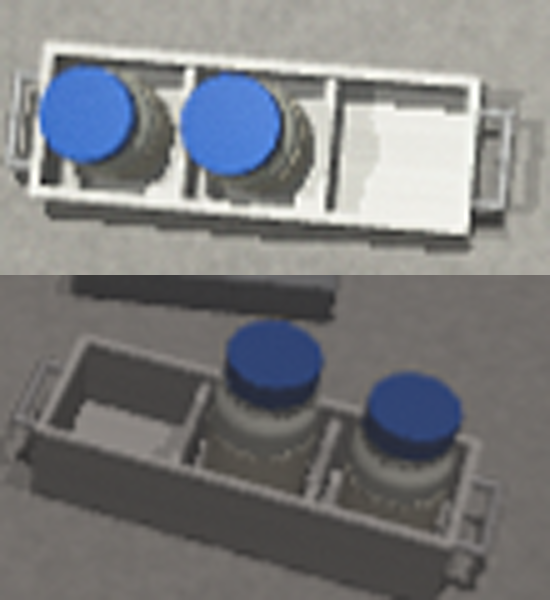

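The jar stands upright in the middle cell (lid at (231,123) in top, (274,350) in scene). Now gripping the bottle's cap.

```bash
python3 steer.py '[[1,-0.0028,0.0007,0.03,0,0,0],[1,-0.0028,0.0007,0.06,0,0,0],[1,-0.0028,0.0007,0.085,0,0,0],[1,-0.0028,0.0007,0.098,0,0,0],[1,-0.0028,0.0007,0.098,0,0,0],[0,-0.0028,0.0007,0.098,0,0,0],[0,-0.0028,0.0007,0.098,0,0,0],[0,-0.0028,0.0007,0.098,0,0,0],[0,-0.0028,0.0007,0.098,0,0,0],[0,-0.0028,0.0007,0.098,0,0,0]]' 30
python3 steer.py '[[0,0,0,0,0,0,0],[0,0,0,0,0,0,0],[0,0,0,0,0,0,0],[0,0,0,0,0,0,0]]'
```

```text
clock: 11.9
tool_pos: [0.5446, -0.1245, 0.1014]
eef_rot: [0.021, 1.0, -0.0, 0.0]
contact_force: [0.4, -0.7, -0.4]
opening: 0.572
finger_force: 0.0
clock: 12.3
tool_pos: [0.5445, -0.1248, 0.1011]
eef_rot: [0.021, 1.0, -0.0, 0.0]
contact_force: [-0.2, -2.2, 2.6]
opening: 0.515
finger_force: 30.0
```

```bash
python3 steer.py '[[0,0,0,-0.01,0,0,0],[0,0,0,-0.03,0,0,0],[0,0,0,-0.055,0,0,0],[0,0,0,-0.08,0,0,0],[0,0,0,-0.095,0,0,0],[0,0,0,-0.1,0,0,0],[0,0,0,-0.1,0,0,0]]'
python3 -c "
from h import *
go(.5032,.1056,.195,.826)"
```

```text
clock: 13.0
tool_pos: [0.5441, -0.1241, 0.2011]
eef_rot: [0.02, 1.0, 0.0, 0.0]
contact_force: [-0.4, 0.0, -4.5]
opening: 0.51
finger_force: 30.0
shift [0.0502 0.2279 0.0062] yaw 1.53 rz 0.704 tilt [0. 0.] clock 13.0 q [ 0.43  0.68 -0.48  1.8   0.44  0.76  1.25] F [-0.4  0.  -4.5]
```

```bash
python3 steer.py '[[0,0.005,0.023,0,0,0,0.05],[0,0.01,0.046,0,0,0,0.12],[0,0.015,0.069,0,0,0,0.2],[0,0.02,0.091,0,0,0,0.28],[0,0.025,0.114,0,0,0,0.36],[0,0.03,0.137,0,0,0,0.44],[0,0.035,0.16,0,0,0,0.52],[0,0.04,0.182,0,0,0,0.6],[0,0.045,0.205,0,0,0,0.66],[0,0.05,0.228,0,0,0,0.704]]'
python3 steer.py '[[0,0,0,0,0,0,0],[0,0,0,0,0,0,0],[0,0,0,0,0,0,0]]'
python3 - <<'E'
from h import *
go(.5032,.1056,.165,.826)
i=r.snapshot("scene");j=r.snapshot("top")
c=lambda i,x,y,w,h:cv2.resize(i[y:y+h,x:x+w],None,fx=4,fy=4,interpolation=cv2.INTER_CUBIC)
cv2.imwrite("pics/m5.png",np.hstack([c(i,260,110,100,120),c(j,160,150,100,120)])[:,:,::-1])
E
```

```text
clock: 14.0
tool_pos: [0.5024, 0.1063, 0.1996]
eef_rot: [0.365, 0.931, -0.001, -0.001]
contact_force: [-0.6, 0.1, -5.8]
opening: 0.51
finger_force: 30.0
clock: 14.3
tool_pos: [0.5033, 0.1041, 0.2002]
eef_rot: [0.364, 0.931, -0.001, -0.001]
contact_force: [-0.1, -0.8, -3.6]
opening: 0.515
finger_force: 30.0
shift [0.0011 0.0011 0.0352] yaw 0.825 rz -0.001 tilt [-0.002 -0.   ] clock 14.3 q [-0.15  0.61 -0.23  1.94  0.23  0.63  0.3 ] F [-0.1 -0.8 -3.6]
```

View pics/m5.png

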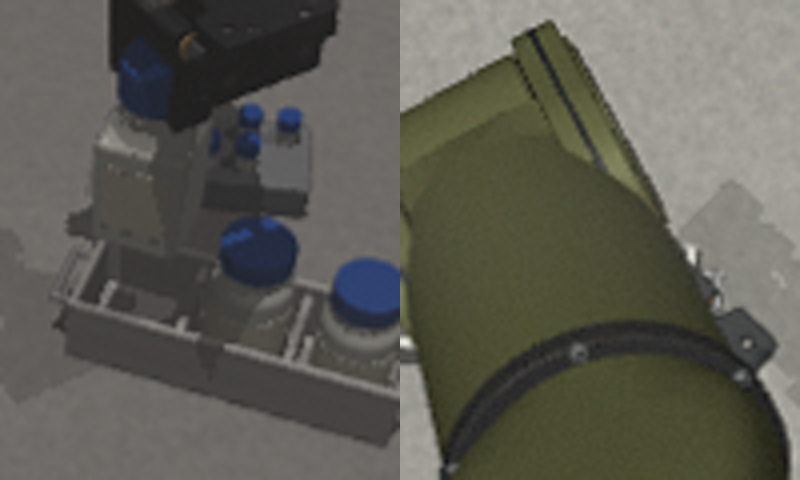

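The bottle hangs over the end cell, label towards the camera, its faces about parallel to the crate walls (foot edge (92,235)-(162,250)). Going down.

```bash
python3 steer.py '[[0,0.001,0.001,0.02,0,0,0],[0,0.001,0.001,0.035,0,0,0],[0,0.001,0.001,0.045,0,0,0],[0,0.001,0.001,0.055,0,0,0],[0,0.001,0.001,0.065,0,0,0],[0,0.001,0.001,0.075,0,0,0],[0,0.001,0.001,0.083,0,0,0],[0,0.001,0.001,0.089,0,0,0],[0,0.001,0.001,0.091,0,0,0],[0,0.001,0.001,0.091,0,0,0]]'
```

```text
clock: 15.4
tool_pos: [0.5036, 0.1069, 0.1097]
eef_rot: [0.364, 0.931, -0.0, -0.0]
contact_force: [-0.5, -0.3, -3.8]
opening: 0.515
finger_force: 30.0
```

```bash
python3 steer.py '[[0,0,0,0.001,0,0,0],[0,0,0,0.002,0,0,0],[0,0,0,0.003,0,0,0],[0,0,0,0.003,0,0,0]]'; python3 -c "
from h import *
go(.5032,.1056,.106,.826);print(r.get_state()['moment'])"
```

```text
clock: 15.8
tool_pos: [0.5037, 0.1069, 0.1069]
eef_rot: [0.364, 0.931, 0.0, 0.0]
contact_force: [-0.2, 0.1, -3.5]
opening: 0.515
finger_force: 30.0
shift [-0.0005 -0.0013  0.0009] yaw 0.826 rz 0.0 tilt [0. 0.] clock 15.8 q [-0.2   0.76 -0.16  2.01  0.29  0.39  0.24] F [-0.2  0.1 -3.5]
[-0.05804453 -0.01413093 -0.01584143]
```

```bash
python3 steer.py '[[0,0,0,0.001,0,0,0],[0,0,0,0.0015,0,0,0],[0,0,0,0.002,0,0,0],[0,0,0,0.002,0,0,0],[0,0,0,0.002,0,0,0]]'
```

```text
clock: 16.3
tool_pos: [0.5037, 0.1067, 0.1059]
eef_rot: [0.364, 0.931, 0.0, 0.0]
contact_force: [-2.5, -0.6, 7.6]
opening: 0.512
finger_force: 30.0
```

```bash
python3 steer.py '[[0,0,0,0.0001,0,0,0.1],[0,0,0,0.0001,0,0,0.2],[0,0,0,0.0002,0,0,0.3],[0,0,0,0.0003,0,0,0.4],[0,0,0,0.0003,0,0,0.5],[0,0,0,0.0004,0,0,0.6],[0,0,0,0.0004,0,0,0.7],[0,0,0,0.0005,0,0,0.8],[0,0,0,0.0006,0,0,0.9],[0,0,0,0.0006,0,0,1.0]]';python3 -c "
from h import *
go(.5032,.1056,.106,.826);print(r.get_state()['moment'])"
python3 steer.py '[[0,0,0,0,0,0,0.1],[0,0,0,0.0001,0,0,0.2],[0,0,0,0.0002,0,0,0.3],[0,0,0,0.0002,0,0,0.3]]';python3 -c "
from h import *
go(.5032,.1056,.106,.826);print(r.get_state()['moment'])"
```

```text
clock: 17.3
tool_pos: [0.503, 0.1064, 0.1053]
eef_rot: [0.767, 0.641, -0.0, -0.0]
contact_force: [-3.2, -2.3, 8.1]
opening: 0.514
finger_force: 30.0
shift [-0.0008  0.0003 -0.0007] yaw -0.178 rz -1.004 tilt [-0.001  0.   ] clock 17.3 q [-0.34  0.77  0.06  2.02 -0.12  0.36 -0.35] F [-3.2 -2.3  8.1]
[-0.39711138  0.84216286  0.04952519]
clock: 17.7
tool_pos: [0.5028, 0.1065, 0.1051]
eef_rot: [0.854, 0.52, -0.001, -0.0]
contact_force: [-3.8, -0.3, 10.2]
opening: 0.51
finger_force: 30.0
shift [-0.0006  0.0007 -0.0009] yaw -0.476 rz -1.302 tilt [-0.001  0.001] clock 17.7 q [-0.38  0.77  0.13  2.02 -0.25  0.37 -0.52] F [-3.8 -0.3 10.2]
[-0.35513924  0.86775159 -0.07624599]
```

```bash
for k in 1; do python3 steer.py '[[0,0,0,0,0,0,0.05],[0,0,0,0.0001,0,0,0.1]]'; python3 -c "
from h import *
print(r.get_state()['moment'])"; python3 steer.py '[[0,0,0,0,0,0,0.05],[0,0,0,0.0001,0,0,0.1]]'; python3 -c "
from h import *
print(r.get_state()['moment'])"; python3 steer.py '[[0,0,0,0,0,0,0.05],[0,0,0,0,0,0,0.1]]'; python3 -c "
from h import *
print(r.get_state()['moment'])"; python3 steer.py '[[0,0,0,0,0,0,0.05],[0,0,0,0,0,0,0.1]]'; python3 -c "
from h import *
print(r.get_state()['moment']);go(.5032,.1056,.106,.826)"; done
```

```text
clock: 17.9
tool_pos: [0.5027, 0.1065, 0.105]
eef_rot: [0.879, 0.477, -0.001, -0.0]
contact_force: [-3.2, -1.8, 10.1]
opening: 0.517
finger_force: 30.0
[-0.3656123   0.91936153  0.00551984]
clock: 18.1
tool_pos: [0.5027, 0.1066, 0.1049]
eef_rot: [0.902, 0.433, -0.0, -0.0]
contact_force: [-3.6, -1.4, 11.2]
opening: 0.513
finger_force: 30.0
[-0.26978727  1.01317108 -0.00627721]
clock: 18.3
tool_pos: [0.5026, 0.1067, 0.1049]
eef_rot: [0.922, 0.388, -0.001, -0.0]
contact_force: [-4.9, -3.9, 10.4]
opening: 0.514
finger_force: 30.0
[-0.73054518  1.21630868  0.62908128]
clock: 18.5
tool_pos: [0.5019, 0.1053, 0.1049]
eef_rot: [0.94, 0.342, -0.002, 0.0]
contact_force: [-4.2, -3.8, 10.4]
opening: 0.509
finger_force: 30.0
[-1.16778648  1.04157782  0.69313459]
shift [ 0.0012  0.0007 -0.0011] yaw -0.874 rz 1.442 tilt [-0.001  0.003] clock 18.5 q [-0.43  0.78  0.22  2.02 -0.42  0.38 -0.76] F [-4.2 -3.8 10.4]
```

Moment jumped at about 1.6 rad, matching the image estimate, so the cap has bottomed out. I'll hold, then back off.

```bash
python3 steer.py '[[0,0,0,0,0,0,0.03],[0,0,0,0,0,0,0.03],[0,0,0,0,0,0,0.03],[0,0,0,0,0,0,0.03]]'; python3 -c "
from h import *
print(r.get_state()['moment'])
go(.5032,.1056,.106,.826)"; python3 steer.py '[[0,0,0,0,0,0,-0.05],[0,0,0,0,0,0,-0.1],[0,0,0,0,0,0,-0.15],[0,0,0,0,0,0,-0.15]]';  python3 -c "
from h import *
print(r.get_state()['moment'])
go(.5032,.1056,.106,.826)"
```

```text
clock: 18.9
tool_pos: [0.5024, 0.1051, 0.1048]
eef_rot: [0.945, 0.328, -0.001, 0.001]
contact_force: [-4.4, -4.0, 10.1]
opening: 0.514
finger_force: 30.0
[-1.07732837  0.98700698  0.66488589]
shift [ 0.0009  0.0001 -0.0012] yaw -0.903 rz 1.413 tilt [0.    0.002] clock 18.9 q [-0.43  0.78  0.22  2.02 -0.43  0.38 -0.77] F [-4.4 -4.  10.1]
clock: 19.3
tool_pos: [0.5032, 0.1055, 0.1051]
eef_rot: [0.918, 0.397, -0.0, 0.0]
contact_force: [-4.4, -3.2, 10.2]
opening: 0.515
finger_force: 30.0
[-0.88704179  0.87157893  0.00888784]
shift [ 0.0001 -0.0001 -0.0009] yaw -0.754 rz 1.561 tilt [0.    0.001] clock 19.3 q [-0.41  0.78  0.19  2.02 -0.37  0.38 -0.69] F [-4.4 -3.2 10.2]
```

```bash
python3 steer.py '[[0,0,0,-0.0001,0,0,-0.1],[0,0,0,-0.0001,0,0,-0.2],[0,0,0,-0.0002,0,0,-0.3],[0,0,0,-0.0003,0,0,-0.4],[0,0,0,-0.0003,0,0,-0.5],[0,0,0,-0.0004,0,0,-0.6],[0,0,0,-0.0005,0,0,-0.7],[0,0,0,-0.0005,0,0,-0.8],[0,0,0,-0.0006,0,0,-0.9],[0,0,0,-0.0006,0,0,-1.0]]'
python3 steer.py '[[0,0,0,-0.0001,0,0,-0.1],[0,0,0,-0.0001,0,0,-0.2],[0,0,0,-0.0002,0,0,-0.3],[0,0,0,-0.0003,0,0,-0.4],[0,0,0,-0.0003,0,0,-0.45],[0,0,0,-0.0003,0,0,-0.45],[0,0,0,-0.0003,0,0,-0.45],[0,0,0,-0.0003,0,0,-0.45]]'
python3 - <<'E'
from h import *
print(r.get_state()['moment']);go(.5032,.1056,.106,.826)
i=r.snapshot("scene");j=r.snapshot("top")
c=lambda i,x,y,w,h:cv2.resize(i[y:y+h,x:x+w],None,fx=5,fy=5,interpolation=cv2.INTER_CUBIC)
cv2.imwrite("pics/m6.png",np.hstack([c(i,260,125,100,110),c(j,200,170,60,110)])[:,:,::-1])
E
```

```text
clock: 20.3
tool_pos: [0.5033, 0.1055, 0.1057]
eef_rot: [0.614, 0.789, -0.001, 0.0]
contact_force: [-3.7, -3.4, 11.1]
opening: 0.516
finger_force: 30.0
clock: 21.1
tool_pos: [0.5033, 0.1055, 0.1059]
eef_rot: [0.424, 0.906, -0.001, 0.0]
contact_force: [-2.7, -2.9, 10.0]
opening: 0.513
finger_force: 30.0
[-0.68602766  0.60807935  0.00715512]
shift [ 0.0002 -0.     -0.0001] yaw 0.695 rz -0.131 tilt [-0.001  0.001] clock 21.1 q [-0.22  0.76 -0.13  2.01  0.24  0.38  0.16] F [-2.7 -2.9 10. ]
```

View pics/m6.png

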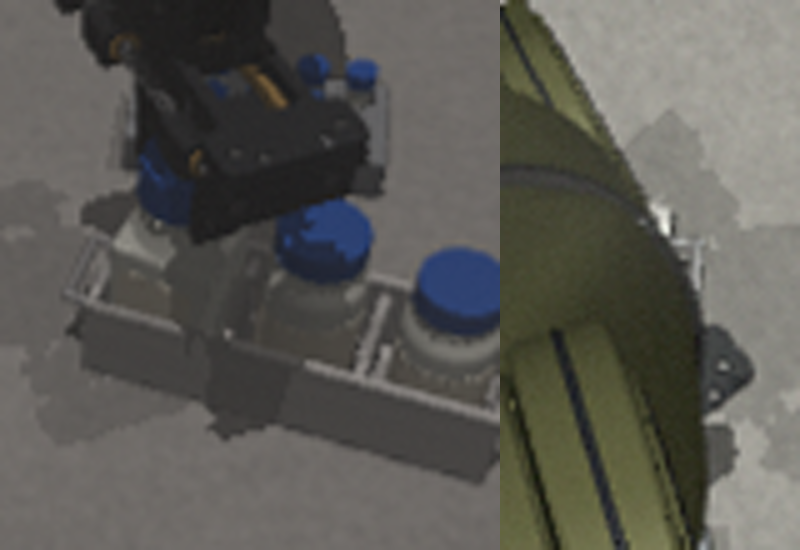

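The bottle stands in the end cell with the gripper on its cap, the jar stands free beside it at (325,240), and the loaded jar is unmoved. The tool turned back 1.60 rad from the stop, and the grip is 30 N.

```bash
python3 -c "
from plant import r
print(r.finish_job())"
```

```text
the job is handed in; nothing more can be done
None
```

I put the jar in the middle cell and the bottle in the -y end cell, screwed the cap down until the wrist moment jumped at its stop, then turned it back about 1.6 rad (92°) and handed the job in with the cap still gripped at 30 N; `finish_job()` returned no verdict.

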